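# Pack away the spent detector lamp cartridge

## Robot

A 6-joint arm with a two-finger parallel gripper is mounted at the origin on the work surface. World frame = base frame: x ahead of the robot, y to its left, z up, the work surface at z = 0. Lengths are in m, angles in degrees, forces in N, time in s.
With the tool pointing down it reaches from about 0.3 to 0.75 m from the base axis. Payload 8.5 kg.
Tool frame: the origin (TCP) lies midway between the tips of the shut fingers; the grasp point (between the pads) lies 19 mm behind it (env.grasp_offset is the distance from the TCP to the grasp point, in m); z points along the fingers, y is the line along which they close (so a half turn about z gives the same grasp; the last joint's range is limited). The gripper opens to 85 mm and grips with 20 to 120 N. Pads are 22 mm wide; open, the fingers measure 114 mm over their backs; the gripper's body (76 mm by 85 mm) begins 54 mm behind the grasp point. The pads swing forward as they close: fully open they stand 13 mm farther back than shut.
Start: joints at [63.81, 21.807, 74.336, -0, 83.858, -12.336], TCP at [0.132, 0.534, 0.231] pointing down, gripper open.
Joint ranges: [-178.18, 178.18], [-50.72, 133.34], [12.68, 142.11], [-81.47, 261.47], [9.98, 163.14], [-165.26, 165.26]. Speed limits (degrees/s): [136.94, 136.94, 180, 180, 180, 180].

## Interface

Orientations are given as a 3x3 rotation matrix whose columns are the frame's x, y, z axes.
In Python, from rig import env gives the robot as it stands.
- The arm moves only by the tool servo_tool, never from a script. Its argument "deltas" is text: rows parted by semicolons, each of 7 numbers parted by spaces: the opening, from 0 (shut) to 1 (fully open), then the shift along the tool's x, y, z in mm, then the turn, a rotation vector about the tool's x, y, z in rad. A call has 1 to 8 rows; each row shifts and turns the commanded pose from where the row before left it, along the tool's axes as they then stand; what a row does not reach is not made up. A row lasts 1/12 s, in which the tool goes at most 41.7 mm and 7.16 degrees, less where a joint would pass 70% of its speed; a pose out of reach is approached as far as the arm can. A call is refused whole if a number of a shift passes 41.7 or a number of a turn 0.125, either way. A call with a gripper value outside its range is refused whole. The fingers move at their own pace and stop on an object; "newtons" is the grip in N (left out, the last holds). Time passes only in rows, so rows that do not move let the fingers close. It gives the time, the measured TCP pose, the force, the opening and the grip force at its end, in the units of the state.
- env.observe(): the state, without advancing time (a new reading comes with each control period).
- env.get_image(name): name is "scene" or "top" or "wrist"; returns a dict with "img" (420x560x3 uint8, red, green, blue), "depth" (420x560 float32, m along the optical axis (not along the pixel's ray), 0 where there is no reading), "camera_matrix" (3x3 intrinsics, pixels), "D" ([k1, k2, p1, p2, k3] as OpenCV has them; the pictures are not rectified), "world_to_cam" (4x4, takes a point from world to camera coordinates). Camera axes: x right, y down, z forward; pixel columns grow to the right and rows downward; lengths in m; the calibration is good to about 2 mm. A picture is of the moment at which its call begins.
- env.close_job(): hands the job in; it is judged then, once.
Trained networks look in a picture, given as the dict that the camera call returned (one of the last four; its "shot" number tells which), for a name from the list of things; names that differ only in an ending like _2 or _b are one class to them, and where a whole thing is asked for, a point or a joint stands for the part that bears it (a point fixed in the world has none). Each returns a list of dicts, best first, with "conf" (0 to 1); they miss things now and then, are a little off and sometimes report something else, mostly with a low value. They report only what shows in the picture. A call takes as long as a camera call. They do not tell look-alikes from the thing itself.
- env.spot_in(name, picture): "bbox" ([centre column, centre row, width, height] in pixels, round what is visible of it).
- env.spot_point(name, picture): "uv" ([column, row] in pixels: a listed point, or the origin of a listed thing).
The state is a dict: "time_s": time; "q": joint angles; "qvel": joint speeds; "joint_efforts": joint torques, N m; "position": TCP position; "tool_rot": TCP orientation; "ft_force": force on the tool from outside, world axes, zero at the start; "wrist_torque": the same for the moment, N m; "grip_width": finger opening in m; "gripper_force": force on a finger pad.
Only numpy, scipy, OpenCV 4.12 (cv2) and the standard library are available. Lean on these libraries where they do the work, as an engineer would, in place of code of your own. Each camera call takes 0.05 s, during which the arm holds its last target. There are 200 camera calls.

## Task

Pull the orange lamp cartridge straight up out of its socket in the white dock, and lower it (do not drop it) upright into the black cradle inside the grey storage case. Then swing the case's sprung blue lid shut and press its front edge down until the yellow tab snaps behind the yellow rim and the lid stays fully closed by itself. Leave the green cartridge plugged in and do not disturb the bottle, the jar or the screwdriver.

Things in the scene. Friction and masses are not known exactly. Their poses are not given: they have to be found in the camera images.
- orange_cartridge: Spent lamp: orange block 26 (its x) x 44 (y) x 55 mm (z), black plate on top, about 90 g. Origin: centre of its underside. Starts upright in one of the dock's sockets, axes as the dock's, lowest 20 mm sunk, top 35 mm proud of the dock. A sprung detent in the socket holds a groove near its foot: 5 to 12 N straight up frees it. Grip across the 26 mm width (fingers closing along its x).
- green_cartridge: The good lamp cartridge, same shape in green plastic, same origin; in the other socket of the dock. It must stay there.
- dock: Lamp dock, white box on a grey base, 110 (x) x 190 (y) x 40 mm high, fixed to the bench. Origin at the centre of its underside. Two vertical sockets 28 x 46 mm, 20 mm deep (floor 20 mm above the bench), centred at y = +45 and y = -45 mm on its y axis. Which cartridge is in which varies.
- case: Storage case, grey open box 112 (x) x 120 (y) x 68 mm high with 4 mm walls and floor, fixed to the bench. Origin at the centre of its underside. The lid is hinged along its -x wall (the robot's side); the rim that the tab catches is a yellow bar, 50 mm long and 6 mm thick, inside the top of its +x wall.
- cradle (a point): Centre of the cradle's floor in the case, 5 mm above the bench, 8 mm from the case's centre towards its +x; axes as the case. The cradle is a recess 56 mm (x) by 38 mm (y) between black rubber ridges 9 mm high; the cartridge stands in it with its 44 mm side along the case's x, either way round. Above the ridges the inside of the case is 104 (x) by 112 mm (y).
- case_lid (a joint): Angle of the blue lid, rad: 0 = shut, level; 1.57 = straight up; larger leans back towards the robot (at most 2.3). Starts at 1.75 to 2.05. Lid 116 mm long from the hinge, 124 mm wide, 6 mm thick, 80 g. A spring opens it: 3 N or less at the front edge moves it, and it rises again if let go before the tab has caught; once caught it stays at about 0 to 0.02.
- lid_hinge (a point): Middle of the lid's hinge line (along the case's y), 68 mm above the bench and 56 mm from the case's centre towards its -x. Lies on the lid's underside plane; the lid's top (outer) face is 6 mm off it. Its x axis points along the lid from the hinge to the free edge.
- lid_edge (a point): Middle of the lid's free (front) edge, on the outer face (top when shut), 115 mm from the hinge. Under it hangs the sprung yellow tab, 40 mm wide, reaching 15 mm below the lid. From about 0.11 rad the tab rides on the rim; pressing down with about 6 to 12 N on the lid's outer face near the middle of this edge snaps it past.
- bottle: Bystander: closed glass bottle with blue cap, 56 mm across, 130 mm high, standing; origin at the centre of its underside.
- jar: Bystander: small amber jar with black cap, 44 mm across, 55 mm high, standing; origin at the centre of its underside.
- screwdriver: Bystander: screwdriver 170 mm long lying on the bench along its own x axis, handle to -x.
Mind the look-alikes: they are no part of the job. Several things have the shape of the case; the one meant has the colours described above. Leave any red look-alike of the orange_cartridge alone.

How it is judged:
By the outcome, as a careful person would: the job done as asked, in the order asked, and still so for the second after the job is handed in, with the robot touching nothing.
It also fails if it takes over 54 s, if anything falls off the work surface, if the arm or the gripper's body presses on something with over 40 N, if the wrist force passes 120 N, or if a joint passes its speed limit or range.

## Working session

There is one attempt and no reset: what is moved stays moved. The work goes in short steps, Python scripts to look and compute and a tool call to move; the robot and the scene stay as the last step left them, time stands still between calls to the robot, and variables do not carry over. Pictures are saved under pics/ and viewed, at most 10 in all, crops included, and the job is handed in when it is done.

Besides the shell and the picture viewer there is one more tool, called as name(argument=value, ...) on one line, values as JSON. servo_tool: Moves the arm, as the interface text tells. Its arguments: {"type":"object","properties":{"deltas":{"type":"string"},"newtons":{"type":"number"}},"required":["deltas"]}

```bash
mkdir -p pics; cat > h.py <<'E'
import numpy as np, cv2
from rig import env
def ray(p,uv):
    """undistorted normalized coords"""
    return cv2.undistortPoints(np.array([[uv]],float),p["camera_matrix"],np.array(p["D"],float))[0,0]
def at_depth(p,uv,d=None):
    n=ray(p,uv)
    if d is None:
        c,r=int(round(uv[0])),int(round(uv[1])); w=p["depth"][max(r-2,0):r+3,max(c-2,0):c+3]; d=np.median(w[w>0])
    T=np.linalg.inv(p["world_to_cam"]); return (T@[n[0]*d,n[1]*d,d,1])[:3]
def at_z(p,uv,z):
    n=ray(p,uv);T=np.linalg.inv(p["world_to_cam"]);o=T[:3,3];v=T[:3,:3]@[n[0],n[1],1]
    return o+v*(z-o[2])/v[2]
def cloud(p):
    h,w=p["depth"].shape;g=np.stack(np.meshgrid(np.arange(w),np.arange(h)),-1).reshape(-1,1,2).astype(float)
    n=cv2.undistortPoints(g,p["camera_matrix"],np.array(p["D"],float))[:,0];d=p["depth"].reshape(-1,1)
    P=np.hstack([n*d,d,np.ones_like(d)]);P=(np.linalg.inv(p["world_to_cam"])@P.T).T[:,:3]
    P[d[:,0]==0]=np.nan
    return P.reshape(h,w,3)
def save(p,n): cv2.imwrite("pics/"+n,p["img"][:,:,::-1])
E
cat > a.py <<'E'
from h import *
np.set_printoptions(precision=3,suppress=True)
for c in ["top","scene"]:
    p=env.get_image(c); save(p,c+"1.png"); np.savez("/tmp/"+c,P=cloud(p),img=p["img"])
    print(c,np.linalg.inv(p["world_to_cam"])[:3,3])
    for n in ["orange_cartridge","green_cartridge","dock","case","cradle","case_lid","lid_hinge","lid_edge","bottle","jar","screwdriver"]:
        b=[(np.round(x["bbox"]).astype(int).tolist(),round(x["conf"],2)) for x in env.spot_in(n,p)[:3]] if n not in("cradle","lid_hinge","lid_edge") else ""
        u=[(np.round(x["uv"]).astype(int).tolist(),round(x["conf"],2)) for x in env.spot_point(n,p)[:3]] if n not in("case_lid",) else ""
        print(n,b,u)
o=env.observe(); print(o["time_s"],o["position"],o["tool_rot"],o["grip_width"])
E
python3 a.py
```

```text
top [0.482 0.069 1.186]
orange_cartridge [([263, 212, 14, 15], 0.59), ([266, 254, 8, 23], 0.49)] [([266, 215], 0.51), ([269, 253], 0.45)]
green_cartridge [([230, 211, 16, 14], 0.69), ([321, 147, 19, 20], 0.28)] [([232, 210], 0.65)]
dock [] [([248, 211], 0.86)]
case [([402, 142, 64, 60], 0.67), ([385, 228, 62, 66], 0.61)] [([380, 222], 0.83)]
cradle  [([381, 217], 0.75)]
case_lid [([410, 140, 58, 52], 0.93), ([385, 246, 53, 26], 0.64)] 
lid_hinge  [([398, 158], 0.89), ([378, 240], 0.87)]
lid_edge  [([413, 120], 0.91), ([387, 254], 0.89)]
bottle [([321, 146, 20, 22], 0.96), ([383, 246, 56, 28], 0.58)] [([321, 149], 0.63)]
jar [([302, 268, 14, 15], 0.54)] [([304, 268], 0.66)]
screwdriver [([163, 215, 41, 41], 0.84)] [([161, 212], 0.67), ([250, 213], 0.33)]
scene [0.934 0.567 1.066]
orange_cartridge [([295, 233, 19, 23], 0.82), ([328, 212, 20, 26], 0.67)] [([292, 241], 0.71), ([329, 216], 0.69)]
green_cartridge [([317, 260, 18, 25], 0.86)] [([314, 266], 0.69)]
dock [([305, 253, 86, 85], 0.69)] [([314, 266], 0.75), ([305, 256], 0.56)]
case [([240, 131, 61, 86], 0.8), ([153, 169, 54, 60], 0.59)] [([236, 152], 0.94), ([155, 178], 0.9)]
cradle  [([233, 154], 0.63)]
case_lid [([257, 120, 27, 61], 0.92), ([150, 163, 48, 41], 0.72)] 
lid_hinge  [([172, 163], 0.87), ([246, 134], 0.76)]
lid_edge  [([125, 167], 0.72), ([262, 104], 0.62)]
bottle [([197, 222, 26, 39], 0.78)] [([200, 235], 0.95)]
jar [([319, 185, 22, 27], 0.66)] [([315, 190], 0.65)]
screwdriver [([368, 333, 12, 70], 0.96), ([320, 185, 20, 22], 0.32)] [([365, 339], 0.59)]
1.9 [0.132 0.534 0.231] [[-0.971  0.239 -0.   ]
 [ 0.239  0.971 -0.   ]
 [ 0.    -0.    -1.   ]] 0.08516387730847588
```

```bash
python3 -c "
import cv2
a=cv2.imread('pics/top1.png')[90:300,130:450];b=cv2.imread('pics/scene1.png')[70:380,90:410]
import numpy as np
cv2.imwrite('pics/c1.png',cv2.resize(a,(800,525),interpolation=cv2.INTER_CUBIC));cv2.imwrite('pics/c2.png',cv2.resize(b,None,fx=1.9,fy=1.9,interpolation=cv2.INTER_CUBIC))"
```

```text
(no output)
```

View pics/c1.png

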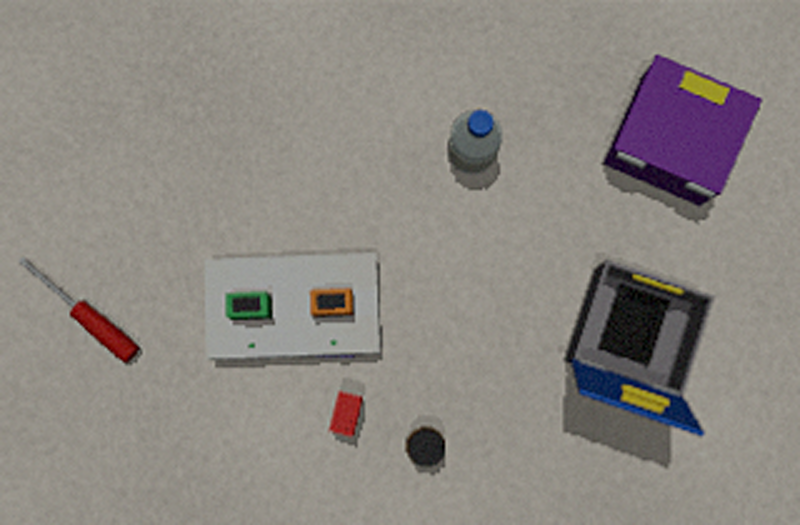

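View pics/c2.png

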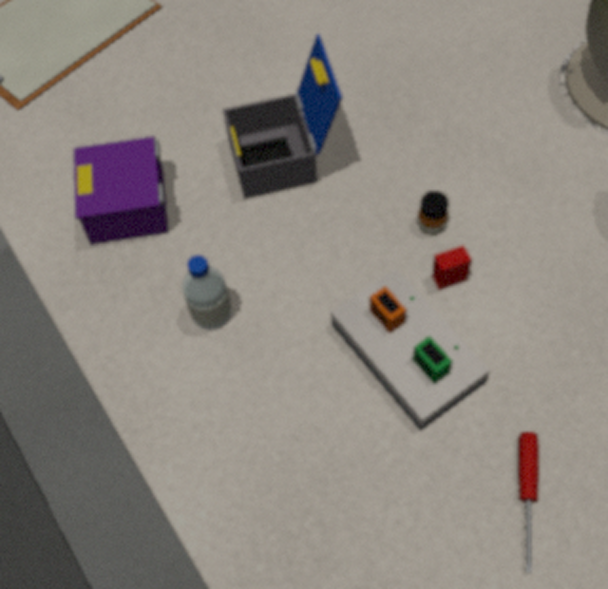

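The top view shows the dock with green left (232,211) and orange right (263,212). A red look-alike lies at (268,255). The grey case with the raised blue lid is at (385,225), and the purple case look-alike is at (402,142).

```bash
cat > b.py <<'E'
from h import *
np.set_printoptions(precision=4,suppress=True)
for c in ["top","scene"]:
    d=np.load(f"/tmp/{c}.npz");P=d["P"];I=d["img"].astype(int);z=P[...,2];R,G,B=I[...,0],I[...,1],I[...,2]
    def rect(m,n):
        q=P[m][:,:2]; 
        if len(q)<5: print(c,n,"few",len(q));return
        r=cv2.minAreaRect((q*1000).astype(np.float32)); print(c,n,len(q),np.array(r[0]),np.array(r[1]),round(r[2],1),"z",np.median(z[m]))
    X,Y=P[...,0],P[...,1]
    # dock region
    box=lambda x0,x1,y0,y1:(X>x0)&(X<x1)&(Y>y0)&(Y<y1)
    dk=(z>.033)&(z<.047)
    if c=="top":
        m=np.zeros(z.shape,bool);m[185:240,205:290]=1
    else:
        m=np.zeros(z.shape,bool);m[205:300,255:350]=1
    rect(m&dk&(R>120)&(abs(R-B)<40),"docktop")
    rect(m&(z>.066)&(z<.09),"tops")
    rect(m&(z>.066)&(z<.09)&(R>G*1.3)&(R>B*1.5),"orange")
    lab,st=cv2.connectedComponentsWithStats((m&(z>.066)&(z<.09)).astype(np.uint8))[1:3]
    for k in range(1,len(st)): rect(lab==k,f"blob{k} {st[k][:2]}")
    m[:]=0
    if c=="top": m[185:265,350:425]=1
    else: m[80:180,200:275]=1
    blue=(B>R*1.6)&(B>60)
    rect(m&(z>.06)&(z<.073)&~blue,"caserim")
    rect(m&(z>.04)&(R>120)&(G>100)&(B<90)&(z<.075),"yellowrim")
    q=P[m&blue&(z>.05)]; 
    if len(q)>10:
        mu=np.median(q,0);q=q[np.linalg.norm(q-mu,axis=1)<.1];mu=q.mean(0);u,s,vt=np.linalg.svd(q-mu);n=vt[2]
        print("lid n",n,"mu",mu,"zmax",q[:,2].max(),"ang",np.degrees(np.arctan2(np.hypot(n[0],n[1]),abs(n[2]))))
    for n,a in dict(jar=((255,285,290,320),(165,210,305,335)),bottle=((130,165,305,340),(195,245,180,215)),red=((240,270,255,280),(195,230,315,345))).items():
        r=a[0 if c=="top" else 1];m[:]=0;m[r[0]:r[1],r[2]:r[3]]=1;rect(m&(z>.02)&(z<.15),n)
E
python3 b.py
```

```text
top docktop 2238 [588.8047 179.4205] [110.2132 190.6982] 2.6 z 0.040436298064386755
top tops 339 [588.5823 178.9625] [ 26.3638 134.0169] 2.3 z 0.07545171221732017
top orange 107 [590.4236 133.454 ] [26.2023 42.9508] 1.7 z 0.07502876229133215
top blob1 [254 205] 167 [590.4302 133.4542] [26.2155 42.9508] 1.7 z 0.07545760224760634
top blob2 [220 206] 172 [586.73   224.0278] [26.282  43.8419] 2.2 z 0.07542565022917591
top caserim 377 [ 564.7657 -199.8782] [122.9599 113.8972] 71.6 z 0.06749279025225863
top yellowrim 29 [ 612.7641 -214.9192] [52.5522  4.2831] 72.3 z 0.06499136958265006
lid n [-0.8948  0.2991 -0.3314] mu [ 0.4917 -0.1681  0.1394] zmax 0.18168746223373256 ang 70.64724529280404
top jar 200 [438.2064  31.5369] [39.1592 41.091 ] 0.3 z 0.05503034413561725
top bottle 430 [768.4673 -20.4442] [55.7992 50.6715] 77.1 z 0.0901271571250658
top red 166 [471.6642 118.2817] [27.1285 43.3572] 76.5 z 0.05538867672322212
scene docktop 2498 [545.5934 175.1498] [194.7098 191.7749] 2.3 z 0.04134398657825655
scene tops 440 [587.0846 177.6992] [ 28.347  134.9439] 2.4 z 0.07593748146804119
scene orange 176 [589.0652 161.1394] [ 26.1859 101.5327] 1.2 z 0.07593682443530375
scene blob1 [285 220] 209 [588.9034 132.8653] [27.7247 45.0855] 1.7 z 0.07599717521297567
scene blob2 [308 246] 231 [585.5201 222.5301] [28.216 44.994] 3.7 z 0.07586256683944936
scene caserim 407 [ 560.8629 -200.4338] [126.0083 117.1961] 71.6 z 0.06747944632604475
scene yellowrim 25 [ 612.6763 -213.7086] [46.0449  4.8217] 70.7 z 0.06834080602562953
lid n [ 0.8979 -0.3067  0.3159] mu [ 0.4961 -0.1673  0.1243] zmax 0.18055147094875734 ang 71.58475723797538
scene jar 421 [452.8565  69.2065] [128.7768  44.3376] 65.2 z 0.05500668832265232
scene bottle 690 [772.0503 -15.7907] [44.1426 56.4758] 71.8 z 0.08614006490820186
scene red 291 [492.2642 120.462 ] [91.1285 41.6042] 8.5 z 0.05437929368836336
```

Orange cartridge is at (0.590, 0.1333) with yaw 2.3°. The case is at about (0.565, -0.200) with yaw -18.5°, and the lid is at about 1.9 rad. I'll turn the tool first.

servo_tool(deltas="0.7 0 0 0 0 0 0.125;0.7 0 0 0 0 0 0.125;0.7 0 0 0 0 0 0.125;0.7 0 0 0 0 0 0.125;0.7 0 0 0 0 0 0.125;0.7 0 0 0 0 0 0.125;0.7 0 0 0 0 0 0.125;0.7 0 0 0 0 0 0.125", newtons=50)

```text
time_s: 2.57
position: [0.1317, 0.534, 0.2313]
tool_rot: [[-0.317, 0.948, 0.0], [0.948, 0.317, -0.0], [-0.0, 0.0, -1.0]]
ft_force: [0.1, 0.4, -0.2]
grip_width: 0.0602
gripper_force: 0.0
```

servo_tool(deltas="0.7 0 0 0 0 0 0.125;0.7 0 0 0 0 0 0.125;0.7 0 0 0 0 0 0.04;0.7 -26 27.5 0 0 0 0;0.7 -26 27.5 0 0 0 0;0.7 -26 27.5 0 0 0 0;0.7 -26 27.5 0 0 0 0;0.7 -26 27.5 0 0 0 0")

```text
time_s: 3.23
position: [0.2751, 0.4082, 0.2315]
tool_rot: [[-0.039, 0.999, 0.0], [0.999, 0.039, 0.0], [0.0, 0.0, -1.0]]
ft_force: [0.1, -0.4, -0.7]
grip_width: 0.0602
gripper_force: 0.0
```

servo_tool(deltas="0.7 -26 27.5 0 0 0 0;0.7 -26 27.5 0 0 0 0;0.7 -26 27.5 0 0 0 0;0.7 -26 27.5 0 0 0 0;0.7 -26 27.5 0 0 0 0;0.7 -26 27.5 0 0 0 0;0.7 -26 27.5 0 0 0 0;0.7 -26 27.5 0 0 0 0")

```text
time_s: 3.9
position: [0.5033, 0.2086, 0.2315]
tool_rot: [[-0.039, 0.999, 0.0], [0.999, 0.039, 0.0], [0.0, 0.0, -1.0]]
ft_force: [0.4, 0.2, 0.1]
grip_width: 0.0601
gripper_force: 0.0
```

servo_tool(deltas="0.7 -26.2 27.9 20 0 0 0;0.7 -26.2 27.9 20 0 0 0;0.7 -26.2 27.9 20 0 0 0;0.7 0 0 0 0 0 0;0.7 0 0 0 0 0 0")

```text
time_s: 4.32
position: [0.5862, 0.1362, 0.1718]
tool_rot: [[-0.036, 0.999, -0.003], [0.999, 0.036, -0.0], [0.0, -0.003, -1.0]]
ft_force: [-0.3, 0.7, -0.1]
grip_width: 0.0598
gripper_force: 0.0
```

```bash
cat > c.py <<'E'
from h import *
np.set_printoptions(precision=4,suppress=True)
p=env.get_image("wrist"); save(p,"w1.png");P=cloud(p);z=P[...,2];I=p["img"].astype(int);R,G,B=I[...,0],I[...,1],I[...,2]
m=(z>.069)&(z<.082)&(np.hypot(P[...,0]-.59,P[...,1]-.133)<.045)
q=P[m][:,:2];r=cv2.minAreaRect((q*1000).astype(np.float32));print(len(q),r,np.median(z[m]), [np.percentile(q,a,axis=0) for a in(1,99)])
print(env.observe()["position"],env.observe()["time_s"])
E
python3 c.py
```

```text
1971 ((587.960693359375, 132.4418487548828), (25.9185791015625, 44.468292236328125), 2.832646608352661) 0.07600822903747448 [array([0.5749, 0.1112]), array([0.6011, 0.1545])]
[0.5858 0.1373 0.173 ] 4.3667
```

View pics/w1.png

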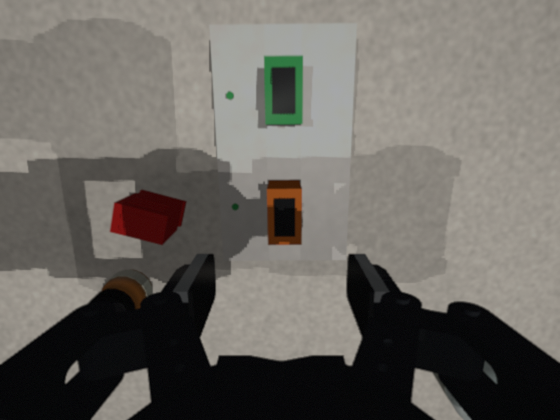

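The orange cartridge is centred between the fingers at about (284,212), and green is at (283,90). I'll descend and grip.

servo_tool(deltas="0.7 -3.8 3 25 0 0 0;0.7 0 0 25 0 0 0;0.7 0 0 25 0 0 0;0.7 0 0 20 0 0 0;0.7 0 0 15 0 0 0;0.7 0 0 15 0 0 0;0.7 0 0 0 0 0 0;0.7 0 0 0 0 0 0")

```text
time_s: 5.03
position: [0.5886, 0.1349, 0.0493]
tool_rot: [[-0.04, 0.999, 0.0], [0.999, 0.04, 0.0], [0.0, 0.0, -1.0]]
ft_force: [0.3, 0.1, -0.4]
grip_width: 0.0599
gripper_force: 0.0
```

servo_tool(deltas="0.2 0 0 0 0 0 0;0 0 0 0 0 0 0;0 0 0 0 0 0 0;0 0 0 0 0 0 0;0 0 0 0 0 0 0;0 0 0 0 0 0 0", newtons=50)

```text
time_s: 5.53
position: [0.5894, 0.1341, 0.0498]
tool_rot: [[-0.039, 0.999, 0.002], [0.999, 0.039, 0.0], [0.0, 0.002, -1.0]]
ft_force: [-2.3, 0.8, 7.0]
grip_width: 0.025
gripper_force: 49.9
```

servo_tool(deltas="0 0 0 -2 0 0 0;0 0 0 -3 0 0 0;0 0 0 -3 0 0 0;0 0 0 -4 0 0 0;0 0 0 -6 0 0 0;0 0 0 -8 0 0 0;0 0 0 -10 0 0 0;0 0 0 -10 0 0 0")

```text
time_s: 6.2
position: [0.5891, 0.1336, 0.0957]
tool_rot: [[-0.039, 0.999, 0.001], [0.999, 0.039, -0.0], [-0.0, 0.001, -1.0]]
ft_force: [0.6, -0.1, -0.3]
grip_width: 0.0252
gripper_force: 50.4
```

servo_tool(deltas="0 0 0 -25 0 0 0;0 0 0 -30 0 0 0;0 0 0 -30 0 0 0;0 0 0 -20 0 0 0;0 0 0 0 0 0 0")

```text
time_s: 6.62
position: [0.5905, 0.1338, 0.2053]
tool_rot: [[-0.039, 0.999, 0.01], [0.999, 0.039, 0.0], [-0.0, 0.01, -1.0]]
ft_force: [-0.1, 0.2, 0.8]
grip_width: 0.0253
gripper_force: 50.5
```

```bash
cat > d.py <<'E'
from h import *
np.set_printoptions(precision=4,suppress=True)
o=env.observe();print(o["position"],o["q"],o["grip_width"],o["gripper_force"],o["ft_force"])
p=env.get_image("wrist"); save(p,"w2.png")
p=env.get_image("scene"); P=cloud(p);I=p["img"].astype(int);z=P[...,2];cv2.imwrite("pics/s2.png",cv2.resize(p["img"][100:380,90:410,::-1],None,fx=2,fy=2))
m=(I[...,0]>1.4*I[...,1])&(I[...,0]>1.6*I[...,2])&(np.hypot(P[...,0]-.59,P[...,1]-.133)<.06)
q=P[m];print(len(q),q.min(0),q.max(0), np.median(I[m],0))
E
python3 d.py
```

```text
[0.5905 0.1338 0.2053] [ 1.5839 28.2187 68.025  -0.013  83.2057 -0.6493] 0.025294314810513672 50.450289845466614 [-0.0789  0.1588  0.7701]
245 [0.5405 0.1251 0.1816] [0.6246 0.1707 0.3776] [77. 39. 11.]
```

View pics/s2.png

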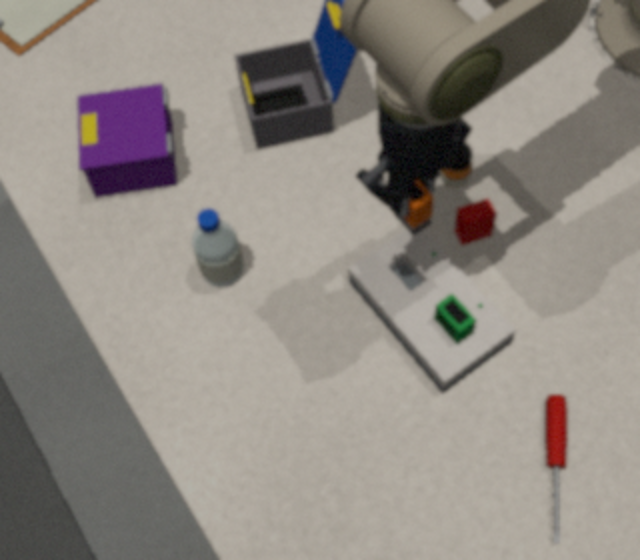

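The cartridge is out and held, and green is still in its socket at crop (455,317). Next I turn it and carry it over the case.

servo_tool(deltas="0 0 0 0 0 0 -0.125;0 0 0 0 0 0 -0.125;0 0 0 0 0 0 -0.125;0 0 0 0 0 0 -0.125;0 0 0 0 0 0 -0.125;0 0 0 0 0 0 -0.125;0 0 0 0 0 0 -0.125;0 0 0 0 0 0 -0.125")

```text
time_s: 7.38
position: [0.5883, 0.1337, 0.1979]
tool_rot: [[-0.865, 0.502, -0.003], [0.502, 0.865, -0.0], [0.003, -0.002, -1.0]]
ft_force: [-0.8, 0.4, -1.0]
grip_width: 0.0253
gripper_force: 50.4
```

servo_tool(deltas="0 0 0 0 0 0 -0.125;0 0 0 0 0 0 -0.083;0 -9 -32.4 0 0 0 0;0 -9 -32.4 0 0 0 0;0 -9 -32.4 0 0 0 0;0 -9 -32.4 0 0 0 0;0 -9 -32.4 0 0 0 0;0 -9 -32.4 0 0 0 0")

```text
time_s: 8.05
position: [0.5773, -0.0691, 0.1981]
tool_rot: [[-0.948, 0.318, -0.003], [0.318, 0.948, 0.001], [0.003, -0.0, -1.0]]
ft_force: [0.1, 0.6, -0.8]
grip_width: 0.0253
gripper_force: 50.4
```

servo_tool(deltas="0 -9 -32.4 0 0 0 0;0 -9 -32.4 0 0 0 0;0 -9 -32.4 0 0 0 0;0 -9 -32.4 0 0 0 0;0 0 0 0 0 0 0;0 0 0 0 0 0 0;0 0 0 0 0 0 0")

```text
time_s: 8.63
position: [0.5707, -0.2013, 0.1984]
tool_rot: [[-0.948, 0.318, -0.002], [0.318, 0.948, 0.001], [0.002, 0.001, -1.0]]
ft_force: [-0.4, -0.5, -0.9]
grip_width: 0.0251
gripper_force: 50.4
```

```bash
cat > e.py <<'E'
from h import *
np.set_printoptions(precision=4,suppress=True)
o=env.observe();print(o["position"],o["tool_rot"],o["grip_width"],o["time_s"])
p=env.get_image("wrist"); save(p,"w3.png");P=cloud(p);z=P[...,2]
np.savez("/tmp/w3",P=P,img=p["img"])
for n in ["cradle","lid_hinge","case"]:
    for x in env.spot_point(n,p)[:2]: print(n,x["uv"],x["conf"],at_z(p,x["uv"],{"cradle":.005,"lid_hinge":.068,"case":0}[n]))
I=p["img"].astype(int);R,G,B=I[...,0],I[...,1],I[...,2]
m=(R>1.4*G)&(G>1.2*B)&(R>60)&(z>.1);q=P[m];print("held",len(q),np.percentile(q,[1,50,99],axis=0) if len(q) else "")
c=np.array([.565,-.2]);a=np.radians(-18.5);ex=np.array([np.cos(a),np.sin(a)]);ey=np.array([-ex[1],ex[0]])
L=np.stack([(P[...,:2]-c)@ex,(P[...,:2]-c)@ey],-1)
m=(abs(z-.068)<.005)&(abs(L[...,0])<.075)&(abs(L[...,1])<.075)
q=L[m];print("rim local",len(q),np.percentile(q,[1,99],axis=0))
print(cv2.minAreaRect((q*1000).astype(np.float32)))
m=(R>90)&(G>80)&(B<60)&(z<.08)&(abs(L[...,0])<.075)&(abs(L[...,1])<.075);q=L[m];print("yellow",len(q),q.min(0),q.max(0))
E
python3 e.py
```

```text
[ 0.5707 -0.2013  0.1984] [[-0.948   0.3183 -0.0019]
 [ 0.3183  0.948   0.0014]
 [ 0.0022  0.0007 -1.    ]] 0.02514109273861066 8.6333
cradle [282.0, 187.9] 0.91 [ 0.5699 -0.2     0.005 ]
lid_hinge [277.9, 124.0] 0.58 [ 0.5078 -0.183   0.068 ]
case [280.9, 180.4] 0.7 [ 0.5629 -0.1989  0.    ]
case [280.9, 125.3] 0.55 [ 0.51   -0.1812  0.    ]
held 5463 [[ 0.5466 -0.2188  0.1863]
 [ 0.5563 -0.1986  0.2239]
 [ 0.5939 -0.1835  0.2256]]
rim local 2587 [[-0.0588 -0.0619]
 [ 0.0539  0.0579]]
((-2.472248077392578, -1.85693359375), (114.28611755371094, 121.52509307861328), 0.02908894792199135)Traceback (most recent call last):
  File "e.py", line 15, in <module>
    m=(R>90)&(G>80)&(B<60)&(z<.08)&(abs(L[...,0])<.075)&(abs(L[...,1])<.075);q=L[m];print("yellow",len(q),q.min(0),q.max(0))
                                                                                                          ~~~~~^^^
    return umr_minimum(a, axis, None, out, keepdims, initial, where)
ValueError: zero-size array to reduction operation minimum which has no identity
```

View pics/w3.png

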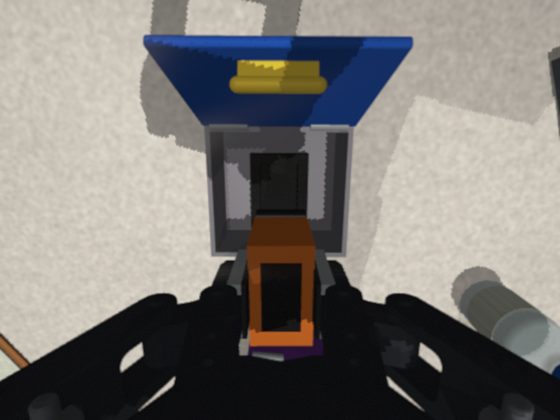

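The held cartridge lines up over the black cradle at (280,185), and the lid stands clear behind it. Lowering.

servo_tool(deltas="0 0 -1 25 0 0 0;0 0 0 25 0 0 0;0 0 0 25 0 0 0;0 0 0 25 0 0 0;0 0 0 25 0 0 0;0 0 0 15 0 0 0;0 0 0 10 0 0 0;0 0 0 5 0 0 0")

```text
time_s: 9.5
position: [0.5706, -0.2021, 0.0433]
tool_rot: [[-0.948, 0.317, -0.001], [0.317, 0.948, 0.001], [0.002, 0.0, -1.0]]
ft_force: [0.1, 0.5, -0.8]
grip_width: 0.0251
gripper_force: 50.5
```

servo_tool(deltas="0 0 0 2 0 0 0;0 0 0 2 0 0 0;0 0 0 2 0 0 0;0 0 0 1 0 0 0;0 0 0 0 0 0 0")

```text
time_s: 9.92
position: [0.571, -0.2029, 0.0378]
tool_rot: [[-0.948, 0.318, 0.001], [0.318, 0.948, -0.0], [-0.001, -0.0, -1.0]]
ft_force: [0.6, -0.6, 0.3]
grip_width: 0.0253
gripper_force: 50.5
```

servo_tool(deltas="0 0 0 1 0 0 0;0 0 0 1 0 0 0;0 0 0 1 0 0 0;0 0 0 0 0 0 0;0 0 0 0 0 0 0")

```text
time_s: 10.33
position: [0.5709, -0.203, 0.0349]
tool_rot: [[-0.948, 0.318, 0.0], [0.318, 0.948, -0.0], [-0.001, -0.0, -1.0]]
ft_force: [-0.9, 0.3, 4.2]
grip_width: 0.0249
gripper_force: 51.0
```

The cartridge is on the floor, with 4 N of contact force. I'll release and retreat straight up.

servo_tool(deltas="0.4 0 0 0 0 0 0;0.5 0 0 0 0 0 0;0.55 0 0 0 0 0 0;0.55 0 0 0 0 0 0;0.55 0 0 -5 0 0 0;0.55 0 0 -10 0 0 0;0.55 0 0 -20 0 0 0;0.55 0 0 -30 0 0 0")

```text
time_s: 11.0
position: [0.5699, -0.2024, 0.099]
tool_rot: [[-0.948, 0.318, -0.003], [0.318, 0.948, 0.002], [0.004, 0.001, -1.0]]
ft_force: [-0.4, 0.4, 0.4]
grip_width: 0.0473
gripper_force: 0.0
```

servo_tool(deltas="0.55 0 0 -35 0 0 0;0.55 0 0 -35 0 0 0;0.3 0 0 -25 0 0 0;0 0 0 0 0 0 0;0 0 0 0 0 0 0")

```text
time_s: 11.42
position: [0.5711, -0.203, 0.1965]
tool_rot: [[-0.948, 0.318, 0.003], [0.318, 0.948, -0.002], [-0.004, -0.001, -1.0]]
ft_force: [-0.3, -0.8, 0.0]
grip_width: 0.0111
gripper_force: 0.0
```

```bash
cat > f.py <<'E'
from h import *
np.set_printoptions(precision=4,suppress=True)
o=env.observe();print(o["position"],o["q"],o["time_s"],o["ft_force"])
p=env.get_image("wrist"); save(p,"w4.png");P=cloud(p);z=P[...,2]
I=p["img"].astype(int);R,G,B=I[...,0],I[...,1],I[...,2]
m=(R>1.4*G)&(G>1.2*B)&(R>60)&(np.hypot(P[...,0]-.571,P[...,1]+.203)<.05);q=P[m];print("cart",len(q),np.percentile(q,[1,50,99],axis=0))
m=(B>1.6*R)&(B>50)&(z>.06)&(np.hypot(P[...,0]-.49,P[...,1]+.17)<.12);q=P[m]
mu=q.mean(0);u,s,vt=np.linalg.svd(q-mu,full_matrices=False);print("lid",len(q),mu,vt[2],q.min(0),q.max(0))
E
python3 f.py
```

```text
[ 0.5711 -0.203   0.1965] [ -30.7436   28.804    68.4953    0.0028   82.4827 -102.1967] 11.4167 [-0.3296 -0.7731  0.0304]
cart 1258 [[ 0.547  -0.2271  0.0052]
 [ 0.5671 -0.202   0.0605]
 [ 0.6038 -0.1858  0.0623]]
lid 16499 [ 0.4856 -0.1747  0.1448] [ 0.8943 -0.3049  0.3275] [ 0.4521 -0.2385  0.0698] [ 0.5272 -0.1125  0.18  ]
```

View pics/w4.png

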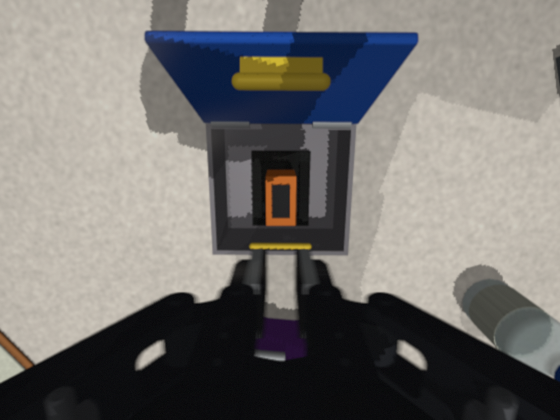

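The cartridge stands upright in the cradle at (281,198), with its top at 60.5 mm, and the lid is open at about 1.9 rad. I'll go over and behind the lid.

servo_tool(deltas="0 0 0 -25 0 0 0;0 0 0 -25 0 0 0;0 33.5 0 0 0 0 0;0 33.5 0 0 0 0 0;0 33.5 0 0 0 0 0;0 33 0 0 0 0 0;0 0 0 0 0 0 0;0 0 0 0 0 0 0")

```text
time_s: 12.13
position: [0.443, -0.1598, 0.2439]
tool_rot: [[-0.948, 0.319, -0.001], [0.319, 0.948, 0.001], [0.002, 0.0, -1.0]]
ft_force: [0.1, 0.2, -0.6]
grip_width: 0.0002
gripper_force: 0.0
```

servo_tool(deltas="0 0 0 30 0 0 0;0 0 0 30 0 0 0;0 0 0 24 0 0 0;0 0 0 10 0 0 0;0 0 0 0 0 0 0;0 -8 0 0 0 0 0;0 -8 0 0 0 0 0;0 -8 0 0 0 0 0")

```text
time_s: 12.8
position: [0.4685, -0.1687, 0.1513]
tool_rot: [[-0.948, 0.318, 0.001], [0.318, 0.948, -0.001], [-0.002, -0.001, -1.0]]
ft_force: [-1.8, -0.4, 1.6]
grip_width: 0.0003
gripper_force: 0.6
```

servo_tool(deltas="0 -8 0 0 0 0 0;0 -8 0 0 0 0 0;0 -8 0 0 0 0 0;0 -8 0 0 0 0 0;0 -8 0 0 0 0 0;0 -8 0 0 0 0 0")

```text
time_s: 13.3
position: [0.5131, -0.1835, 0.1503]
tool_rot: [[-0.948, 0.318, -0.001], [0.318, 0.948, 0.0], [0.001, 0.0, -1.0]]
ft_force: [-1.0, -0.1, -1.1]
grip_width: -0.0
gripper_force: 0.7
```

```bash
cat > g.py <<'E'
from h import *
import sys
np.set_printoptions(precision=4,suppress=True)
o=env.observe();t=o["position"];a=np.radians(-18.5);d=t[:2]-[.563,-.2];print("local",d@[np.cos(a),np.sin(a)],d@[-np.sin(a),np.cos(a)],t[2],o["ft_force"],o["time_s"])
p=env.get_image("scene");cv2.imwrite("pics/"+sys.argv[1],cv2.resize(p["img"][60:240,160:360,::-1],None,fx=3,fy=3));P=cloud(p);z=P[...,2]
I=p["img"].astype(int);R,G,B=I[...,0],I[...,1],I[...,2]
m=(B>1.6*R)&(B>50)&(z>.06)&(np.hypot(P[...,0]-.53,P[...,1]+.185)<.14);q=P[m]
if len(q)>20:
    mu=q.mean(0);vt=np.linalg.svd(q-mu,full_matrices=False)[2];n=vt[2];print("lid",len(q),mu,n,q.max(0))
    hz=n[0]*np.cos(a)+n[1]*np.sin(a);print("theta cand",np.arctan2(-hz,n[2]),np.arctan2(hz,-n[2]))
E
python3 g.py s3.png
```

```text
local -0.05255052467040558 -0.00014895042327484065 0.1502782837960505 [-1.0062 -0.057  -1.1001] 13.3
lid 122 [ 0.5374 -0.1513  0.1535] [ 0.9323 -0.3077 -0.1904] [ 0.5529 -0.1238  0.1858]
theta cand -1.762321800111753 1.3792708534780402
```

View pics/s3.png

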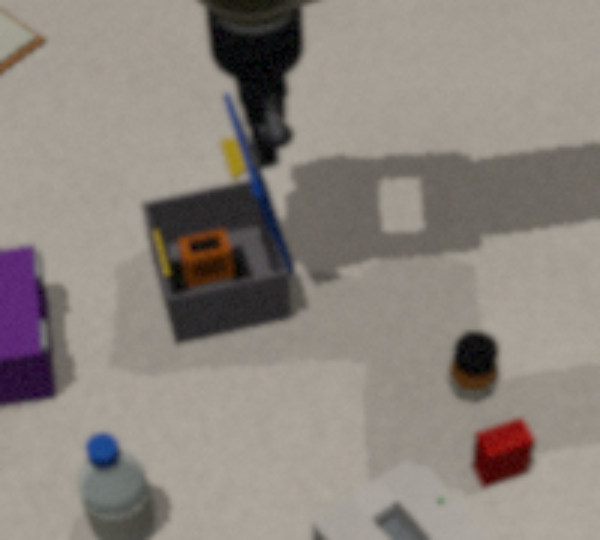

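The lid is now at about 1.38 rad with the finger behind it, and it is following. Next I follow the arc down.

servo_tool(deltas="0 -7.1 0 0 0 0 0;0 -7.1 0 0 0 0 0;0 -7.1 0 0 0 0 0;0 -7.1 0 0 0 0 0;0 -7.7 0 3.7 0 0 0;0 -7.7 0 3.7 0 0 0;0 -7.7 0 3.7 0 0 0")

```text
time_s: 13.93
position: [0.562, -0.1999, 0.1388]
tool_rot: [[-0.948, 0.318, -0.0], [0.318, 0.948, 0.0], [0.0, 0.0, -1.0]]
ft_force: [-1.6, 0.3, 0.2]
grip_width: -0.0001
gripper_force: 0.7
```

servo_tool(deltas="0 -6.3 0 5.7 0 0 0;0 -6.3 0 5.7 0 0 0;0 -6.3 0 5.7 0 0 0;0 -5 0 7.3 0 0 0;0 -5 0 7.3 0 0 0;0 -5 0 7.3 0 0 0")

```text
time_s: 14.43
position: [0.5939, -0.2106, 0.0995]
tool_rot: [[-0.948, 0.318, -0.0], [0.318, 0.948, 0.0], [0.0, 0.0, -1.0]]
ft_force: [-1.2, 0.5, 1.8]
grip_width: 0.0004
gripper_force: 0.9
```

```bash
python3 g.py s4.png
```

```text
local 0.032652579560055676 -0.00027369400323567876 0.09950210664033532 [-1.1846  0.4586  1.8301] 14.4333
lid 1099 [ 0.5606 -0.1869  0.0896] [-0.2845  0.0931  0.9541] [ 0.6331 -0.1239  0.1945]
theta cand 0.3040289214363603 -2.837563732153433
```

View pics/s4.png

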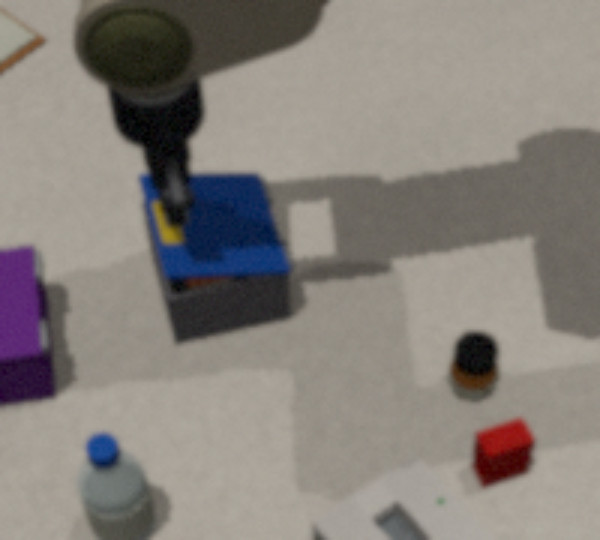

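The lid is down to about 0.27–0.3 rad with the fingertip near its front edge. I'll press on carefully.

servo_tool(deltas="0 -4 0 4.8 0 0 0;0 -4 0 4.8 0 0 0;0 -3 0 4.8 0 0 0;0 0 0 2 0 0 0;0 0 0 2 0 0 0;0 0 0 0 0 0 0")

```text
time_s: 14.98
position: [0.6046, -0.2143, 0.0822]
tool_rot: [[-0.948, 0.318, 0.002], [0.318, 0.948, -0.001], [-0.002, -0.0, -1.0]]
ft_force: [1.5, 0.1, 1.7]
grip_width: 0.0001
gripper_force: 0.6
```

servo_tool(deltas="0 0 0 2 0 0 0;0 0 0 2 0 0 0;0 0 0 2 0 0 0;0 0 0 1 0 0 0;0 0 0 0 0 0 0")

```text
time_s: 15.4
position: [0.6035, -0.2138, 0.0743]
tool_rot: [[-0.948, 0.318, -0.001], [0.318, 0.948, 0.001], [0.002, 0.0, -1.0]]
ft_force: [-0.4, -0.1, 0.6]
grip_width: 0.0002
gripper_force: 0.3
```

servo_tool(deltas="0 0 0 1 0 0 0;0 0 0 1 0 0 0;0 0 0 0 0 0 0")

```text
time_s: 15.65
position: [0.6036, -0.2138, 0.0739]
tool_rot: [[-0.948, 0.318, -0.0], [0.318, 0.948, -0.0], [0.0, -0.0, -1.0]]
ft_force: [-3.5, 2.0, 8.9]
grip_width: 0.0
gripper_force: 4.4
```

servo_tool(deltas="0 0 0 1 0 0 0;0 0 0 1 0 0 0;0 0 0 0 0 0 0")

```text
time_s: 15.9
position: [0.6036, -0.2139, 0.0736]
tool_rot: [[-0.948, 0.318, 0.001], [0.318, 0.948, -0.001], [-0.001, -0.001, -1.0]]
ft_force: [-8.4, 2.9, 20.7]
grip_width: -0.0002
gripper_force: 10.2
```

servo_tool(deltas="0 0 0 -6 0 0 0;0 0 0 -15 0 0 0;0 0 0 -30 0 0 0;0 0 0 -40 0 0 0;0 40 0 -20 0 0 0;0 40 0 0 0 0 0;0 40 0 0 0 0 0;0 0 0 0 0 0 0")

```text
time_s: 16.57
position: [0.4857, -0.1727, 0.1794]
tool_rot: [[-0.948, 0.318, -0.008], [0.318, 0.948, 0.005], [0.009, 0.002, -1.0]]
ft_force: [-0.0, -0.2, 0.8]
grip_width: -0.0003
gripper_force: 0.0
```

```bash
python3 g.py s5.png; cat > k.py <<'E'
from h import *
np.set_printoptions(precision=4,suppress=True)
p=env.get_image("top");save(p,"t5.png");P=cloud(p);I=p["img"].astype(int);z=P[...,2];R,G,B=I[...,0],I[...,1],I[...,2]
def c(m,n): q=P[m];print(n,len(q),np.median(q,0) if len(q) else "")
b=lambda x,y,r:np.hypot(P[...,0]-x,P[...,1]-y)<r
c(b(.588,.224,.03)&(z>.066),"green");c(b(.768,-.02,.04)&(z>.02),"bottle");c(b(.438,.031,.04)&(z>.02),"jar");c(b(.47,.118,.04)&(z>.02),"red")
o=np.load("/tmp/top.npz");P0=P;P=o["P"];z=P[...,2]
c(b(.588,.224,.03)&(z>.066),"green0");c(b(.768,-.02,.04)&(z>.02),"bottle0");c(b(.438,.031,.04)&(z>.02),"jar0");c(b(.47,.118,.04)&(z>.02),"red0")
E
python3 k.py
```

```text
local -0.08198022739172005 0.001318643209391679 0.1793573881403584 [-0.0236 -0.1558  0.7969] 16.5667
lid 1307 [ 0.5628 -0.1937  0.076 ] [ 0.0013 -0.012  -0.9999] [ 0.6369 -0.1272  0.0824]
theta cand -3.136513331795913 0.005079321793880367
green 171 [0.5866 0.224  0.0753]
bottle 424 [ 0.7606 -0.0171  0.0898]
jar 201 [0.4374 0.0312 0.0549]
red 165 [0.4711 0.117  0.0555]
green0 172 [0.5866 0.2238 0.0754]
bottle0 430 [ 0.7606 -0.0172  0.0901]
jar0 200 [0.4374 0.0313 0.055 ]
red0 166 [0.4711 0.117  0.0554]
```

View pics/s5.png

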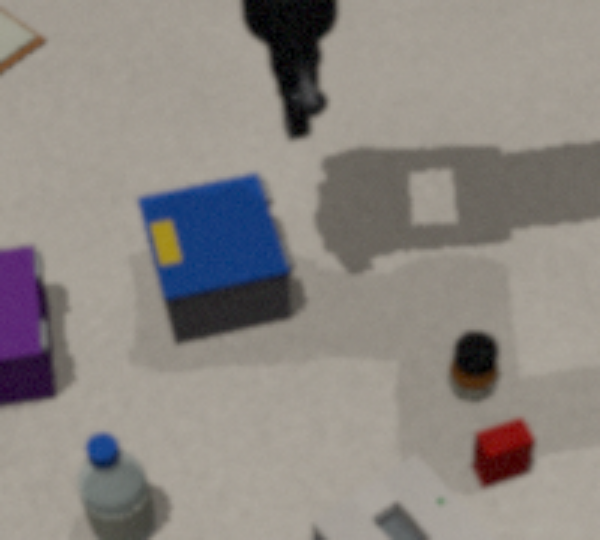

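The lid is level at about 0.005 rad and latched, the robot is clear, and the bystanders have not moved.

```bash
python3 -c "
from rig import env
print(env.close_job())"
```

```text
the job is handed in; nothing more can be done
None
```

Job handed in at about 17 s: the orange cartridge stands upright in the cradle, the lid stays shut by itself (measured about 0.005 rad), the green cartridge, bottle and jar measured unmoved, and the arm never went near the screwdriver.

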